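Bring the burnishing ball tray to the magnifier on a lifter

TASK

Take the lifter by its upright grip, slide its blade under the plywood tray that holds the loose steel burnishing ball and lift the tray with it, without touching the tray with the fingers and keeping it level enough that the ball stays in its pocket. Carry it to the round cork mat in front of the bench magnifier, and finish while still holding it on the lifter: level and still, centred about 15 cm above the mat, for inspection. Leave the other things on the bench where they are.

Things in the scene. Friction and masses are not known exactly. Their poses are not given: they have to be found in the camera images.
- lifter_grip (a point): Lifter: a flat steel blade that stands by itself on the bench, with an upright square wooden grip, 24 x 24 mm, near its rear end, reaching 112 mm above the blade's underside. This point: on the grip's centre line, 85 mm above the underside. x points along the blade to its tip, z up. Starts on the side opposite to the mat, blade pointing roughly away from the robot. 0.22 kg.
- blade_middle (a point): Point on the lifter's blade, on its top face, 60 mm ahead of the grip's centre line, 4 mm above the underside; axes as lifter_grip. The blade is 60 mm wide, 4 mm thick; it runs from 22 mm behind the grip's centre line to the tip 102 mm ahead of it (last 14 mm narrower).
- lifter: The lifter as a whole; origin at the blade's underside below the grip; axes as lifter_grip. Across the blade a heel stop, 60 mm wide, 26 mm high, has its front face 18 mm ahead of the grip's centre line: a fully seated tray has its rear edge there, its middle 68 mm ahead of the grip.
- tray: Plywood tray in mid-bench, 100 mm along its x, 120 mm along y, 26 mm high at the rim, 0.12 to 0.21 kg. Origin: centre of its footprint, at bench level; z up. It stands on two runners along x, 10 mm high: between them, under the tray, a gap 92 mm wide and 10 mm high, open at -x (roughly towards the robot) and +x, takes the blade. It slides easily.
- tray_middle (a point): Middle of the tray's floor, 13 mm above the tray's origin (floor 10 to 16 mm high); axes as the tray. Around it on the floor lies the pocket: a ring 44 mm inner, 56 mm outer diameter, 3 mm high.
- ball_center (a point): Centre of the loose steel ball, 30 mm diameter, 0.11 kg, in the tray's pocket ring; it can roll a few mm there. On a level tray it is 31 mm above the tray's origin. It stays in up to about 25 degrees of slow tilt; jerks throw it out sooner.
- ball: The same loose steel ball (origin on its surface; its axes turn as it rolls).
- mat: Round cork mat fixed on the bench, left or right, 110 mm across, 3 mm thick; origin at the centre of its underside. A fixed bench magnifier stands 285 to 300 mm beyond it (away from the robot): a base 84 mm across, a post, and a tilted round lens 94 mm across, 225 to 240 mm beyond the mat's centre, its own centre 120 mm high, top at 155 mm.
- slicker: Bystander, to be left where it is: turned wooden edge slicker, a small spindle 42 mm across and 64 mm high; origin at its underside.
- tin: Bystander, to be left where it is: round aluminium rivet tin, 52 mm across, 36 mm high; origin at its underside.
- spool: Bystander, to be left where it is: thread spool, 44 mm across, 52 mm high; origin at its underside.
- dye: Bystander, to be left where it is: small brown dye bottle with black cap, 44 mm across, 85 mm high; origin at its underside.
- wax: Bystander, to be left where it is: block of beeswax 60 x 45 x 25 mm; origin at its underside.
- awl: Bystander, to be left where it is: awl with dark wooden handle, lying, 150 mm long.
Not all that is in view belongs to the job. What is meant by the lifter is not red, and is the larger of those in its own colour.

How it is judged:
By the outcome, as a careful person would: the job done as asked, in the order asked, and still so for the second after the job is handed in, while the arm keeps its last pose, push and grip.
It also fails if it takes over 58 s, if anything falls off the work surface, if the arm or the gripper's body presses on something with over 40 N, if the wrist force passes 120 N, or if a joint passes its speed limit or range.

ROBOT

A 7-joint arm with a two-finger parallel gripper is mounted at the origin on the work surface. World frame = base frame: x ahead of the robot, y to its left, z up, the work surface at z = 0. Lengths are in m, angles in rad, forces in N, time in s.
With the tool pointing down it reaches from about 0.375 to 0.925 m from the base axis. Payload 3.1 kg.
Tool frame: the origin (TCP) lies at the very end of the fingers, on their centre line; the grasp point (between the pads) lies 19 mm behind it; y points along the fingers, z is the direction in which the jaws open and shut, and the axes are right-handed (so a half turn about y gives the same grasp; the last joint's range is limited). The gripper opens to 85 mm and grips with 20 to 120 N. Pads are 22 mm wide; open, the fingers measure 114 mm over their backs; the gripper's body (76 mm by 85 mm) begins 54 mm behind the grasp point. The pads swing forward as they close: fully open they stand 13 mm farther back than shut.
Start: joints at [1.251, 0.383, 0.044, 1.598, -0.018, 1.161, -0.05], TCP at [0.143, -0.634, 0.231] pointing down, gripper open.
Joint ranges: [-2.61, 2.61], [-0.41, 2.15], [-1.48, 1.57], [0, 2.5], [-1.57, 4.71], [0.05, 1.97], [-2.85, 2.85]. Speed limits (rad/s): [2.79, 2.79, 3.14, 3.14, 3.14, 3.14, 3.14].

INTERFACE

Orientations are given as a unit quaternion [w, x, y, z].
In Python, from cell import arm gives the robot as it stands.
- The arm moves only by the shell command python3 -m creep 'ROWS' [FORCE]. ROWS is JSON, a list of rows, each an object with "travel": the shift along the world's x, y, z in m, a list of three; "rotation": the turn, a rotation vector about the world's x, y, z in degrees, a list of three; "jaw": the finger opening in m, from 0 to 0.0854. In form: [{"travel": [x, y, z], "rotation": [rx, ry, rz], "jaw": jaw}, ...]. A call has 1 to 10 rows; each row shifts and turns the commanded pose from where the row before left it; what a row does not reach is not made up. A row lasts 1/8 s, in which the tool goes at most 62.5 mm and 10.7 degrees, less where a joint would pass 70% of its speed; a pose out of reach is approached as far as the arm can. A call with a gripper value outside its range is refused whole. The fingers move at their own pace and stop on an object; FORCE is the grip in N (left out, the last holds). Time passes only in rows, so rows that do not move let the fingers close. It gives the time, the measured TCP pose, the force and the opening at its end, in the units of the state.
- arm.state(): the state, without advancing time (a new reading comes with each control period).
- arm.grab_frame(name): name is "side" or "top" or "wrist"; returns a dict with "color" (420x560x3 uint8, blue, green, red), "fx", "fy", "cx", "cy" (pixels), "rvec" (rotation vector, rad) and "tvec" (3), from world to camera coordinates, as OpenCV has them. Camera axes: x right, y down, z forward; pixel columns grow to the right and rows downward; lengths in m; the calibration is good to about 2 mm. A picture is of the moment at which its call begins. There is no depth.
- arm.job_done(): hands the job in, once; it reports no verdict.
Trained networks look in a picture, given as the dict that the camera call returned (one of the last four; its "shot" number tells which), for a name from the list of things; names that differ only in an ending like _2 or _b are one class to them, and where a whole thing is asked for, a point or a joint stands for the part that bears it (a point fixed in the world has none). Each returns a list of dicts, best first, with "score" (0 to 1); they miss things now and then, are a little off and sometimes report something else, mostly with a low value. They report only what shows in the picture. A call takes as long as a camera call. They do not tell look-alikes from the thing itself.
- arm.trace(thing, picture): "pixels" (420x560 bool, what is visible of it) and "point" ([column, row] in pixels, amid what is visible of it).
The state is a dict: "t": time; "joint_pos": joint angles; "joint_velocities": joint speeds; "effort": joint torques, N m; "ee_pos": TCP position; "orientation": TCP orientation; "contact_force": force on the tool from outside, world axes, zero at the start; "wrist_torque": the same for the moment, N m; "finger_gap": finger opening in m.
Only numpy, scipy, OpenCV 4.12 (cv2) and the standard library are available. Lean on these libraries where they do the work, as an engineer would, in place of code of your own. Each camera call takes 0.05 s, during which the arm holds its last target.

## Working session

There is one attempt and no reset: what is moved stays moved. The work goes in short steps, Python scripts to look and compute and a shell command to move; the robot and the scene stay as the last step left them, time stands still between calls to the robot, and variables do not carry over. Pictures are saved under pics/ and viewed, and the job is handed in when it is done.

```bash
ls; mkdir -p pics; python3 - <<'E'
from cell import arm
import cv2
s=arm.state(); print({k:(v if isinstance(v,float) else [round(float(x),4) for x in v]) for k,v in s.items()})
for n in ["side","top","wrist"]:
    f=arm.grab_frame(n); cv2.imwrite(f"pics/{n}0.png",f["color"]); print(n,f["fx"],f["cx"],f["cy"],f["rvec"],f["tvec"],f["shot"])
E
```

```text
pics
{'t': 0.0, 'joint_pos': [1.2512, 0.3839, 0.0438, 1.5996, -0.0179, 1.1612, -0.0499], 'joint_velocities': [0.0001, -0.0013, -0.0011, -0.0018, 0.0001, 0.0016, 0.0016], 'effort': [-0.0004, -43.3457, 1.0242, -24.9513, 0.0107, 0.0113, -0.0], 'ee_pos': [0.1427, -0.6332, 0.2298], 'orientation': [0.0781, -0.0785, 0.7037, -0.7018], 'contact_force': [0.283, 0.5328, 1.4873], 'wrist_torque': [-0.0384, 0.0095, 0.0003], 'finger_gap': 0.08499240556927827}
side 504.0564729904815 284.4734745533959 208.14712271421237 [ 2.18068058  0.68049499 -0.30157804] [-0.43441891 -0.13892338  1.85043317] 1
top 455.92847346140195 278.8895497595729 211.97759420904094 [ 2.15692774 -2.16787715  0.09030815] [0.02309669 0.53788618 1.16163107] 2
wrist 302.51363608376585 276.3337098025466 206.9692994592844 [-2.27363804  1.81738211  0.26058993] [-0.64762946 -0.03706742  0.37933817] 3
```

View pics/side0.png

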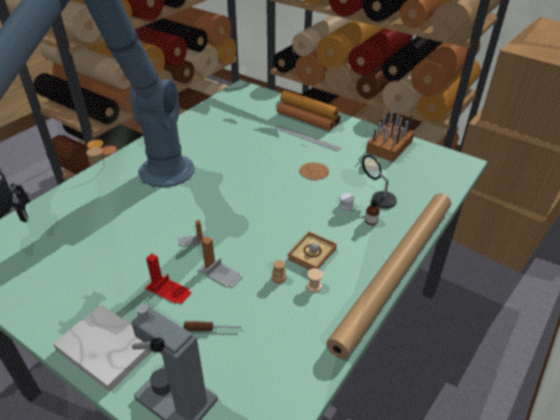

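View pics/top0.png

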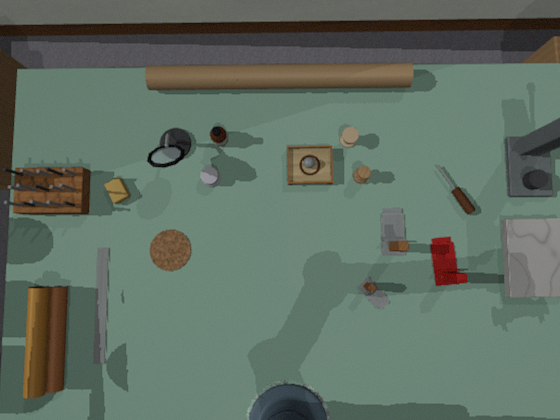

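View pics/wrist0.png

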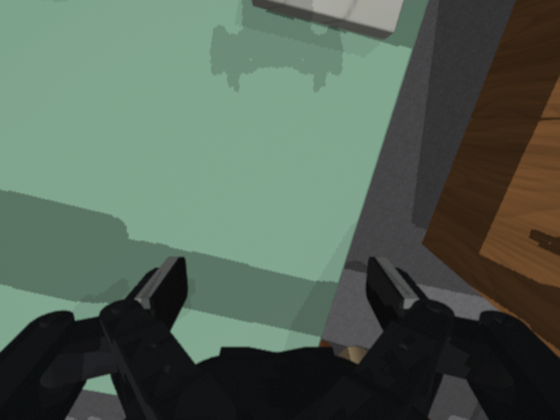

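Three lifter-like objects appear in the top view: red at (445,260), a large grey blade with brown grip at (393,235), and a small grey one at (375,293). By the description it is the large one at (393,235). I'll check that in a close crop and get traces.

```bash
cat > h.py <<'E'
from cell import arm
import cv2,numpy as np
from scipy.spatial.transform import Rotation as R
def cam(f):
    Rm=cv2.Rodrigues(np.array(f["rvec"],float))[0];t=np.array(f["tvec"],float)
    K=np.array([[f["fx"],0,f["cx"]],[0,f["fy"],f["cy"]],[0,0,1.]]);return Rm,t,K
def ray(f,p):
    Rm,t,K=cam(f);return -Rm.T@t,Rm.T@np.linalg.inv(K)@np.array([p[0],p[1],1.])
def onz(f,p,z):
    c,d=ray(f,p);return c+d*(z-c[2])/d[2]
def tri(fs,ps):
    A=np.zeros((3,3));b=np.zeros(3)
    for f,p in zip(fs,ps):
        c,d=ray(f,p);d/=np.linalg.norm(d);P=np.eye(3)-np.outer(d,d);A+=P;b+=P@c
    return np.linalg.solve(A,b)
def proj(f,X):
    Rm,t,K=cam(f);x=(K@(Rm@np.atleast_2d(X).T+t[:,None])).T;return x[:,:2]/x[:,2:]
E
python3 - <<'E'
from h import *
import pickle
F={n:arm.grab_frame(n) for n in ("side","top")}
T={}
for n,f in F.items():
    for th in ("lifter","lifter_grip","blade_middle","tray","tray_middle","ball","mat","slicker","tin","spool","dye"):
        r=arm.trace(th,f); T[n,th]=r
        print(n,th,[(round(q["score"],2),np.round(q["point"],1).tolist(),int(q["pixels"].sum())) for q in r[:4]])
pickle.dump((F,T),open("d.pkl","wb"))
t=F["top"]["color"]; s=F["side"]["color"]
a=cv2.resize(t[190:320,340:480],None,fx=5,fy=5,interpolation=cv2.INTER_CUBIC)
cv2.imwrite("pics/c1.png",a)
cv2.imwrite("pics/c2.png",cv2.resize(s[210:310,130:350],None,fx=3.6,fy=3.6,interpolation=cv2.INTER_CUBIC))
cv2.imwrite("pics/c3.png",cv2.resize(t[110:210,270:380],None,fx=6,fy=6,interpolation=cv2.INTER_CUBIC))
E
```

```text
side lifter [(0.9, [159.8, 283.7], 1052), (0.65, [196.8, 236.5], 280)]
side lifter_grip [(0.89, [215.2, 268.7], 1011), (0.77, [193.2, 236.0], 336), (0.75, [163.9, 286.4], 1097)]
side blade_middle [(0.91, [160.6, 284.8], 1009), (0.79, [214.9, 270.7], 872), (0.56, [193.7, 240.0], 334)]
side tray [(0.65, [308.7, 252.9], 1114)]
side tray_middle [(0.63, [311.3, 252.6], 1080)]
side ball [(0.41, [315.0, 246.4], 52)]
side mat [(0.59, [316.3, 172.7], 371)]
side slicker [(0.62, [277.8, 272.7], 256)]
side tin [(0.5, [349.8, 202.9], 194)]
side spool [(0.74, [314.1, 281.1], 267)]
side dye [(0.73, [371.8, 213.1], 245)]
top lifter [(0.96, [444.2, 260.3], 1204), (0.81, [373.6, 291.3], 484)]
top lifter_grip [(0.8, [392.7, 232.0], 1120), (0.64, [371.1, 292.7], 461), (0.62, [444.0, 265.0], 1178)]
top blade_middle [(0.97, [443.3, 260.7], 1210), (0.7, [169.8, 252.1], 1296), (0.67, [394.6, 231.6], 1117), (0.65, [371.4, 292.5], 470)]
top tray [(0.74, [311.4, 169.5], 1614), (0.59, [217.4, 136.2], 294)]
top tray_middle [(0.68, [307.1, 167.8], 1687)]
top ball [(0.39, [360.4, 176.4], 208)]
top mat [(0.68, [170.9, 253.6], 1263)]
top slicker [(0.67, [359.6, 176.7], 234)]
top tin [(0.88, [209.3, 176.9], 323)]
top spool [(0.71, [348.5, 137.6], 312)]
top dye [(0.68, [216.9, 137.9], 256)]
```

View pics/c1.png

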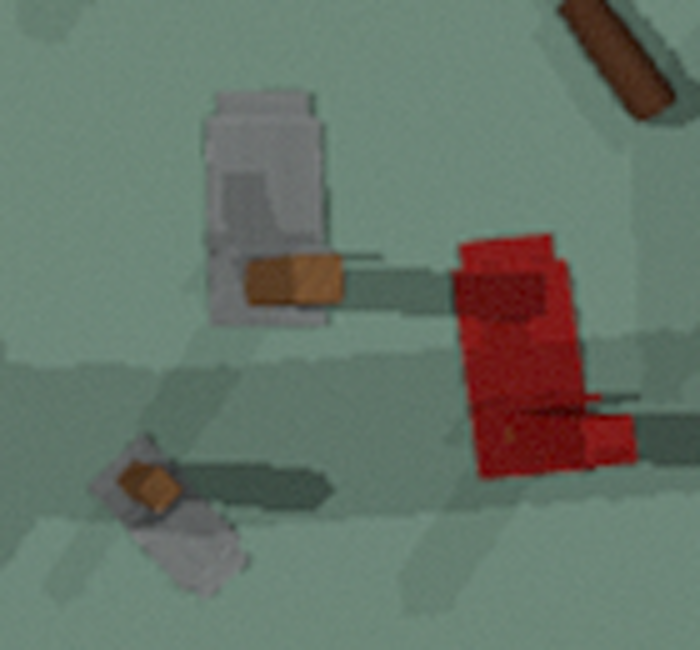

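View pics/c2.png

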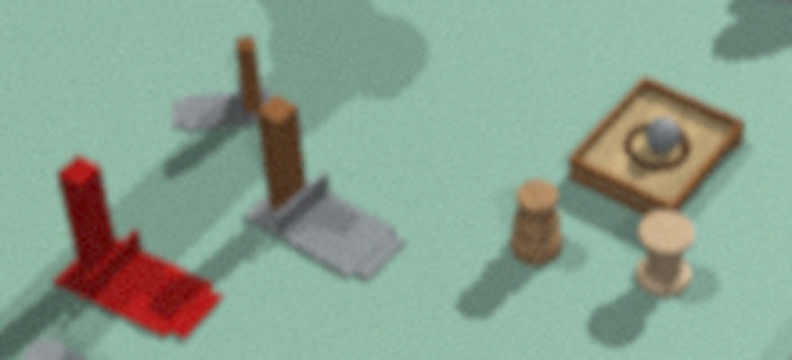

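View pics/c3.png

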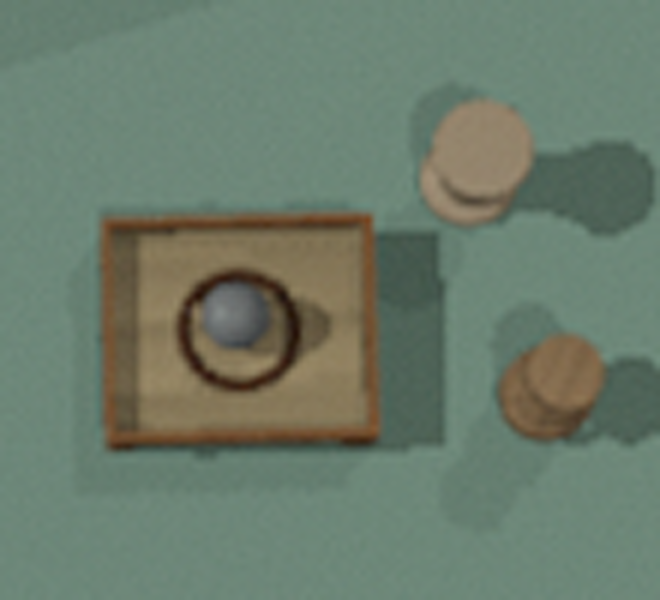

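The crop confirms it: the large grey lifter with the brown grip is at about crop (270,210) in c1, smaller twin at lower left, red one at right. Next I measure poses from the corners.

```bash
cat > m1.py <<'E'
from h import *
import pickle
from scipy.optimize import least_squares
F,T=pickle.load(open("d.pkl","rb"))
def un(p,s,o): return (np.array(p)+.5)/s-.5+np.array(o)
def fit(model,obs,x0):
    # model Nx3 ; obs list of (frame,idx,pix)
    def res(x,full=False):
        c,s=np.cos(x[2]),np.sin(x[2]); Rz=np.array([[c,-s,0],[s,c,0],[0,0,1]])
        W=model@Rz.T+[x[0],x[1],0]
        return np.concatenate([proj(F[n],W[i])[0]-p for n,i,p in obs])
    r=least_squares(res,x0,loss="soft_l1"); return r.x,res(r.x).reshape(-1,2)
t=lambda p:un(p,5,(340,190)); s=lambda p:un(p,3.6,(130,210)); tt=lambda p:un(p,6,(270,110))
M=np.array([[.088,.03,.004],[.088,-.03,.004],[-.022,.03,.004],[-.022,-.03,.004],[0,0,.112]])
M2=np.array([[.102,.0,.004]])
obs=[("top",0,t((207,118))),("top",1,t((322,122))),("top",2,t((210,323))),("top",3,t((329,325))),("top",4,t((319,280))),
 ("side",4,s((279,109))),("side",2,s((287,208)) )][:6]
# heel: top edge ends
x,r=fit(M,obs,[.5,-.2,0]); print("lifter",np.round(x,4),np.degrees(x[2]));print(np.round(r,1))
MT=np.array([[.05,.06,.026],[.05,-.06,.026],[-.05,-.06,.026],[-.05,.06,.026]])
ot=[("top",0,tt((103,217))),("top",1,tt((372,214))),("top",2,tt((378,441))),("top",3,tt((108,447)))]
os_=[("side",1,s((743,125))),("side",0,s((742,126)))]
x,r=fit(MT,ot,[.7,0,0]); print("tray top",np.round(x,4),np.degrees(x[2]));print(np.round(r,1))
sc={0:(743,124),3:(645,80),1:(672,200),2:(572,157)}
o2=[("side",i,s(p)) for i,p in sc.items()]
x,r=fit(MT,o2,[.7,0,0]); print("tray side",np.round(x,4),np.degrees(x[2]));print(np.round(r,1))
x,r=fit(MT,ot+o2,[.7,0,0]); print("tray both",np.round(x,4),np.degrees(x[2]));print(np.round(r,1))
for th,h in (("mat",.003),("slicker",.032),("tin",.018),("spool",.026),("dye",.042)):
    p=[np.array(np.argwhere(T[n,th][0]["pixels"]).mean(0)[::-1]) for n in F]
    print(th,[np.round(onz(F[n],q,h),3)[:2] for n,q in zip(F,p)], np.round(tri(list(F.values()),p),3))
print("ball top",onz(F["top"],tt((236,313)),.031),"ring",onz(F["top"],tt((240,329)),.018))
E
python3 m1.py
```

```text
lifter [ 0.4479 -0.2789 -0.0133] -0.7592253427010155
[[ 0.2 -0.3]
 [-0.1 -1. ]
 [ 0.1  0.4]
 [-0.7  0.2]
 [ 0.2 -0.4]
 [-1.5 -0.8]]
tray top [ 0.6634 -0.0611  0.0109] 0.6254109136554274
[[-0.2  0.5]
 [ 0.3  0.2]
 [ 0.3 -0.3]
 [-0.4 -0.4]]
tray side [ 0.6691 -0.0614  0.0083] 0.47820697357019837
[[ 0.8 -0.6]
 [-0.  -1. ]
 [ 0.1  2.2]
 [-1.1  0.1]]
tray both [ 0.6654 -0.0607  0.0109] 0.6235478254415954
[[-0.4 -0.2]
 [ 0.2 -0.5]
 [ 0.2 -1. ]
 [-0.6 -1.2]
 [-0.1 -1.3]
 [-1.  -1.6]
 [-0.8  1.4]
 [-1.9 -0.5]]
mat [array([0.448, 0.304]), array([0.442, 0.311])] [ 0.442  0.313 -0.004]
slicker [array([ 0.645, -0.205]), array([ 0.637, -0.195])] [ 0.639 -0.197  0.021]
tin [array([0.644, 0.199]), array([0.636, 0.204])] [0.639 0.206 0.011]
spool [array([ 0.741, -0.17 ]), array([ 0.738, -0.165])] [ 0.739 -0.166  0.021]
dye [array([0.749, 0.17 ]), array([0.739, 0.179])] [0.743 0.181 0.031]
ball top [ 0.66961746 -0.0590687   0.031     ] ring [ 0.66517677 -0.06142255  0.018     ]
```

```bash
cat > st.py <<'E'
from h import *
s=arm.state(); q=s["orientation"]; Rm=R.from_quat([q[1],q[2],q[3],q[0]]).as_matrix()
print("t",round(s["t"],2),"p",np.round(s["ee_pos"],4),"gap",round(s["finger_gap"],4),"F",np.round(s["contact_force"],1),"M",np.round(s["wrist_torque"],2)); print("y",np.round(Rm[:,1],4),"z",np.round(Rm[:,2],4),"yaw z deg",np.degrees(np.arctan2(Rm[1,2],Rm[0,2])),"J",np.round(s["joint_pos"],2))
E
cat > rot.py <<'E'
from h import *
import sys
# rotvec (deg) taking present orientation to tool y down, z along yaw a (deg)
a=np.radians(float(sys.argv[1]))
s=arm.state(); q=s["orientation"]; R0=R.from_quat([q[1],q[2],q[3],q[0]])
z=np.array([np.cos(a),np.sin(a),0]);y=np.array([0,0,-1.]);T=R.from_matrix(np.c_[np.cross(y,z),y,z])
print(np.round(np.degrees((T*R0.inv()).as_rotvec()),2))
E
python3 st.py; python3 rot.py -0.8; python3 rot.py 179.2; python3 - <<'E'
from h import *
import pickle
F,T=pickle.load(open("d.pkl","rb"))
t=F["top"]["color"];hs=cv2.cvtColor(t,cv2.COLOR_BGR2HSV).astype(int)
m=((hs[...,0]<25)&(hs[...,1]>70)).astype(np.uint8); m[:220]=0;m[280:]=0;m[:,:145]=0;m[:,200:]=0
c=max(cv2.findContours(m,0,2)[0],key=cv2.contourArea);e=cv2.fitEllipse(c);print(e,onz(F["top"],e[0],.003))
print(tri(list(F.values()),[(372,168),(166,155)]))
E
```

```text
t 1.35 p [ 0.143  -0.6341  0.2313] gap 0.0855 F [-0.3 -0.   0.4] M [0.02 0.01 0.  ]
y [ 0.  0. -1.] z [ 0.22   -0.9755 -0.    ] yaw z deg -77.2922821469371 J [ 1.25  0.38  0.04  1.6  -0.02  1.16 -0.05]
[-0.   -0.   76.49]
[  -0.      0.   -103.51]
((169.94078063964844, 249.79612731933594), (39.40376663208008, 40.399654388427734), 44.379940032958984) [0.44143632 0.30980131 0.003     ]
[0.67297372 0.29675053 0.11407809]
```

```bash
python3 -m creep '[{"travel":[0.03,0.035,0],"rotation":[0,0,7.65],"jaw":0.085},{"travel":[0.03,0.035,0],"rotation":[0,0,7.65],"jaw":0.085},{"travel":[0.03,0.035,0],"rotation":[0,0,7.65],"jaw":0.085},{"travel":[0.03,0.035,0],"rotation":[0,0,7.65],"jaw":0.085},{"travel":[0.03,0.035,0],"rotation":[0,0,7.65],"jaw":0.085},{"travel":[0.03,0.035,0],"rotation":[0,0,7.65],"jaw":0.085},{"travel":[0.03,0.035,0],"rotation":[0,0,7.65],"jaw":0.085},{"travel":[0.03,0.035,0],"rotation":[0,0,7.65],"jaw":0.085},{"travel":[0.03,0.035,0],"rotation":[0,0,7.65],"jaw":0.085},{"travel":[0.03,0.035,0],"rotation":[0,0,7.65],"jaw":0.085}]' 60; python3 st.py; python3 - <<'E'
from h import *
f=arm.grab_frame("wrist");cv2.imwrite("pics/w1.png",f["color"])
x,y,a=.4479,-.2789,np.radians(-.76)
Rz=R.from_euler("z",a).as_matrix()
M=np.array([[.012,.012,.112],[.012,-.012,.112],[-.012,-.012,.112],[-.012,.012,.112],[.102,0,.004],[-.022,.03,.004],[-.022,-.03,.004],[.088,.03,.004],[.088,-.03,.004]])@Rz.T+[x,y,0]
c=f["color"].copy()
for p in proj(f,M): cv2.circle(c,tuple(int(v) for v in p),3,(255,0,255),1)
cv2.imwrite("pics/w1b.png",c)
E
```

```text
t: 2.6
ee_pos: [0.4439, -0.2831, 0.2316]
orientation: [-0.498, 0.498, -0.502, 0.503]
contact_force: [-0.2, -0.1, 0.2]
finger_gap: 0.0853
t 2.6 p [ 0.4439 -0.2831  0.2316] gap 0.0853 F [-0.2 -0.1  0.2] M [-0.07  0.    0.02]
y [ 6.e-04 -7.e-04 -1.e+00] z [ 1.0e+00 -9.7e-03  6.0e-04] yaw z deg -0.5556126077502738 J [ 0.85  0.18 -0.4   1.88  0.08  1.1   0.41]
```

View pics/w1b.png

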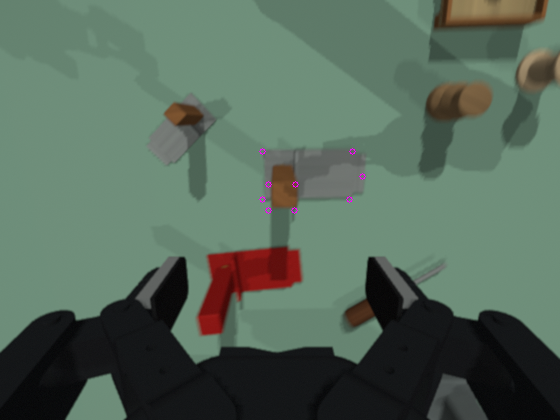

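```bash
python3 - <<'E'
import cv2
c=cv2.imread("pics/w1.png");cv2.imwrite("pics/w1c.png",cv2.resize(c[140:220,250:380],None,fx=6,fy=6,interpolation=cv2.INTER_CUBIC))
E
```

```text
(no output)
```

View pics/w1c.png

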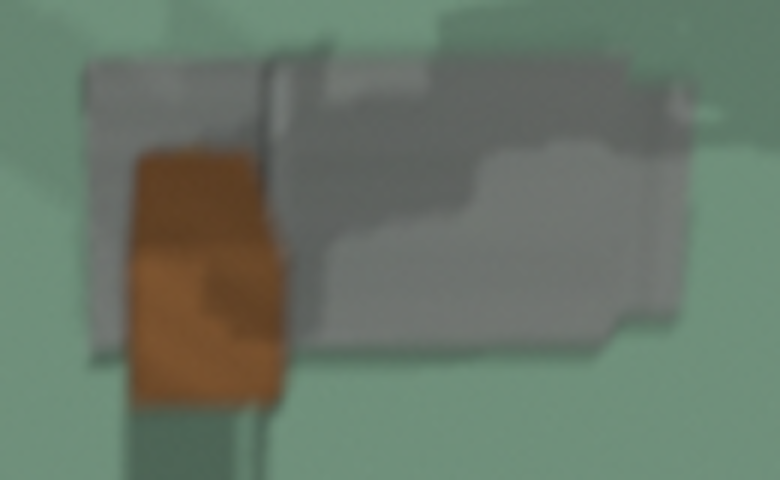

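The wrist crop puts the grip top at (284,194), about 2 px from the prediction. I refine the grip to (0.450, -0.277) and descend.

```bash
python3 -m creep '[{"travel":[0.002,0.002,-0.03],"rotation":[0,0,0],"jaw":0.085},{"travel":[0.002,0.002,-0.03],"rotation":[0,0,0],"jaw":0.085},{"travel":[0.002,0.002,-0.03],"rotation":[0,0,0],"jaw":0.085},{"travel":[0,0,-0.03],"rotation":[0,0,0],"jaw":0.085},{"travel":[0,0,-0.03],"rotation":[0,0,0],"jaw":0.085},{"travel":[0,0,-0.01],"rotation":[0,0,0],"jaw":0.085},{"travel":[0,0,-0.0055],"rotation":[0,0,0],"jaw":0.085},{"travel":[0,0,0],"rotation":[0,0,0],"jaw":0.085}]' 60; python3 st.py; python3 - <<'E'
from h import *
f=arm.grab_frame("wrist");g=arm.grab_frame("top");cv2.imwrite("pics/w2.png",f["color"]);cv2.imwrite("pics/t2.png",cv2.resize(g["color"][150:330,320:500],None,fx=3,fy=3))
E
```

```text
t: 3.65
ee_pos: [0.4496, -0.2785, 0.0664]
orientation: [-0.497, 0.496, -0.503, 0.504]
contact_force: [-0.9, 0.2, -0.0]
finger_gap: 0.0848
t 3.65 p [ 0.4496 -0.2785  0.0664] gap 0.0848 F [-0.9  0.2 -0. ] M [-0.03  0.06 -0.01]
y [ 1.e-03 -7.e-04 -1.e+00] z [ 0.9999 -0.014   0.0011] yaw z deg -0.8034660098095441 J [ 0.79  0.4  -0.37  2.    0.2   0.78  0.3 ]
```

View pics/w2.png

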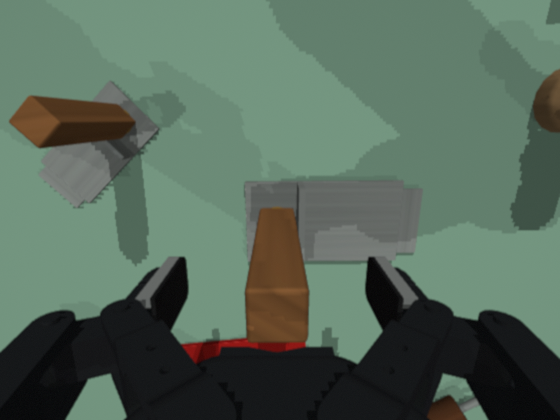

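View pics/t2.png

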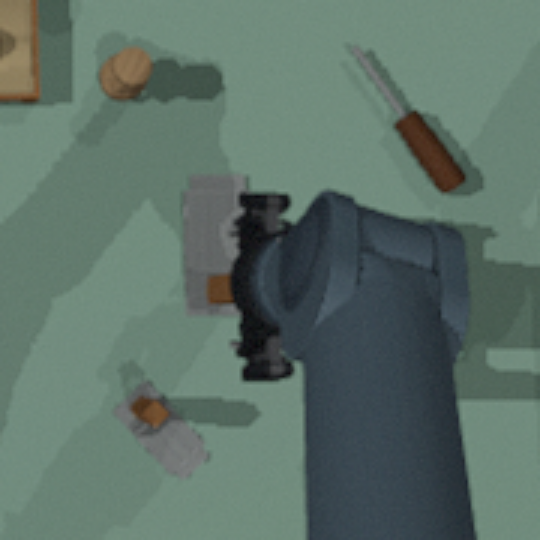

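```bash
python3 - <<'E'
from h import *
f=arm.grab_frame("wrist");c=f["color"].copy();p=arm.state()["ee_pos"]
for y in (-.2785,-.277,-.279):
  print(y,proj(f,np.array([[p[0]-.012,y-.012,.112],[p[0]+.012,y-.012,.112],[p[0]+.012,y+.012,.112],[p[0],y+.03,.004],[p[0],y-.03,.004]])).round(0).tolist())
print(proj(f,np.array([[p[0],p[1],.085],[p[0]-.04,p[1]-.011,.085],[p[0]-.04,p[1]+.011,.085],[p[0]-.04,p[1],.066]])).round(0))
E
```

```text
-0.2785 [[248.0, 343.0], [309.0, 342.0], [310.0, 288.0], [277.0, 181.0], [278.0, 260.0]]
-0.277 [[248.0, 340.0], [309.0, 339.0], [311.0, 284.0], [277.0, 179.0], [278.0, 258.0]]
-0.279 [[248.0, 344.0], [309.0, 343.0], [310.0, 289.0], [277.0, 182.0], [278.0, 261.0]]
[[278. 280.]
 [194. 302.]
 [189. 259.]
 [201. 262.]]
```

The grip lies between the pads, with its top at (277,315), y = -0.279. That is centred within 1 mm, so I close.

```bash
python3 -m creep '[{"travel":[0,0,0],"rotation":[0,0,0],"jaw":0.05},{"travel":[0,0,0],"rotation":[0,0,0],"jaw":0.03},{"travel":[0,0,0],"rotation":[0,0,0],"jaw":0.015},{"travel":[0,0,0],"rotation":[0,0,0],"jaw":0.015},{"travel":[0,0,0],"rotation":[0,0,0],"jaw":0.015},{"travel":[0,0,0],"rotation":[0,0,0],"jaw":0.015}]' 100; python3 st.py; python3 -m creep '[{"travel":[0,0,0],"rotation":[0,0,0],"jaw":0.015},{"travel":[0,0,0.001],"rotation":[0,0,0],"jaw":0.015},{"travel":[0,0,0.001],"rotation":[0,0,0],"jaw":0.015},{"travel":[0,0,0.001],"rotation":[0,0,0],"jaw":0.015},{"travel":[0,0,0],"rotation":[0,0,0],"jaw":0.015}]'; python3 st.py
```

```text
t: 4.55
ee_pos: [0.4496, -0.2782, 0.0661]
orientation: [-0.497, 0.496, -0.503, 0.504]
contact_force: [1.0, 0.0, 1.3]
finger_gap: 0.0228
t 4.55 p [ 0.4496 -0.2782  0.0661] gap 0.0228 F [1.  0.  1.3] M [-0.01 -0.23 -0.03]
y [ 1.1e-03 -3.0e-04 -1.0e+00] z [ 0.9999 -0.0136  0.0011] yaw z deg -0.7816433616981142 J [ 0.79  0.4  -0.37  2.    0.2   0.78  0.3 ]
t: 5.18
ee_pos: [0.4487, -0.2781, 0.0686]
orientation: [0.496, -0.497, 0.504, -0.503]
contact_force: [1.4, 0.4, -2.3]
finger_gap: 0.0228
t 5.17 p [ 0.4487 -0.2781  0.0686] gap 0.0228 F [ 1.4  0.4 -2.3] M [-0.03  0.04  0.01]
y [-5.e-04  2.e-04 -1.e+00] z [ 9.999e-01 -1.390e-02 -5.000e-04] yaw z deg -0.7987619096704177 J [ 0.8   0.4  -0.37  2.    0.2   0.78  0.3 ]
```

```bash
python3 -m creep '[{"travel":[0,0,0.015],"rotation":[0,0,0],"jaw":0.015},{"travel":[0,0,0.03],"rotation":[0,0,0],"jaw":0.015},{"travel":[0,0.01,0.03],"rotation":[0,0,0.4],"jaw":0.015},{"travel":[0,0.03,0.015],"rotation":[0,0,0.5],"jaw":0.015},{"travel":[0,0.035,0],"rotation":[0,0,0.5],"jaw":0.015},{"travel":[0,0.035,0],"rotation":[0,0,0],"jaw":0.015},{"travel":[0,0.035,0],"rotation":[0,0,0],"jaw":0.015},{"travel":[0,0.035,0],"rotation":[0,0,0],"jaw":0.015},{"travel":[0,0.027,0],"rotation":[0,0,0],"jaw":0.015},{"travel":[0,0.01,0],"rotation":[0,0,0],"jaw":0.015}]'; python3 st.py; python3 - <<'E'
from h import *
import pickle
F={n:arm.grab_frame(n) for n in ("wrist","side","top")}
pickle.dump(F,open("d3.pkl","wb"))
for n in F: cv2.imwrite(f"pics/{n}3.png",F[n]["color"])
E
```

```text
t: 6.42
ee_pos: [0.4493, -0.0592, 0.1598]
orientation: [0.504, -0.503, 0.496, -0.497]
contact_force: [0.0, -0.5, -2.5]
finger_gap: 0.0229
t 6.42 p [ 0.4493 -0.0592  0.1598] gap 0.0229 F [ 0.  -0.5 -2.5] M [-0.05  0.06  0.06]
y [ 1.3e-03 -4.0e-04 -1.0e+00] z [0.9999 0.0142 0.0013] yaw z deg 0.8121287534483712 J [ 0.58  0.13 -0.57  2.1   0.09  0.93 -0.02]
```

View pics/wrist3.png

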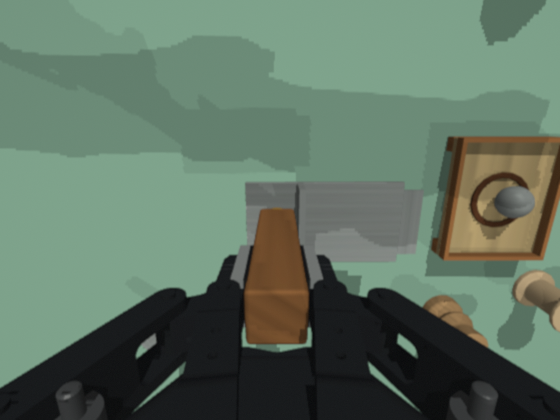

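View pics/side3.png

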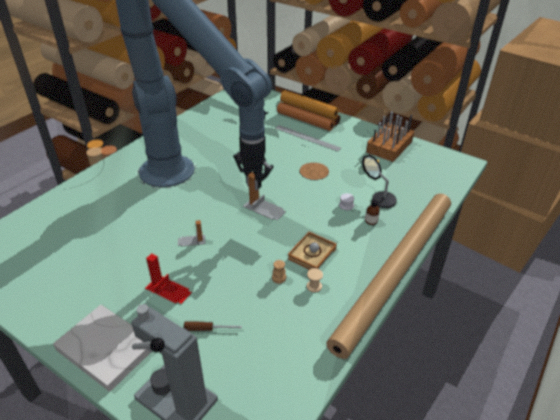

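The lifter hangs level in the grip, blade (247–420, 182–262) in the wrist view, and the tray is at (500,200). I zoom in to fix the tray and blade poses.

```bash
python3 - <<'E'
import cv2
c=cv2.imread("pics/wrist3.png");cv2.imwrite("pics/w3c.png",cv2.resize(c[125:275,425:560],None,fx=4,fy=4,interpolation=cv2.INTER_CUBIC));cv2.imwrite("pics/w3d.png",cv2.resize(c[170:275,235:435],None,fx=4,fy=4,interpolation=cv2.INTER_CUBIC))
E
```

```text
(no output)
```

View pics/w3c.png

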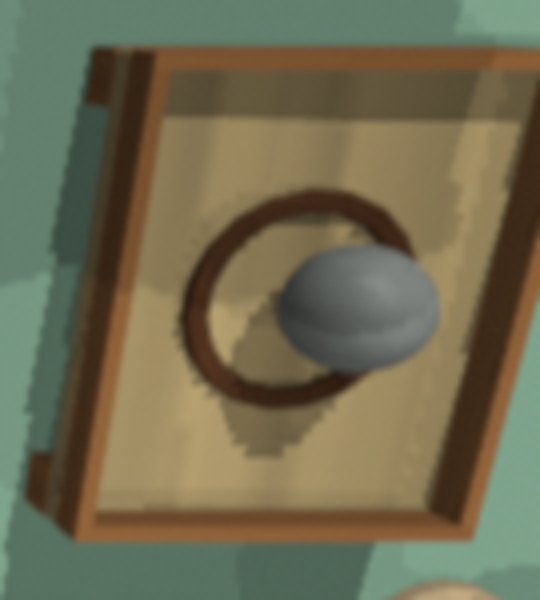

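View pics/w3d.png

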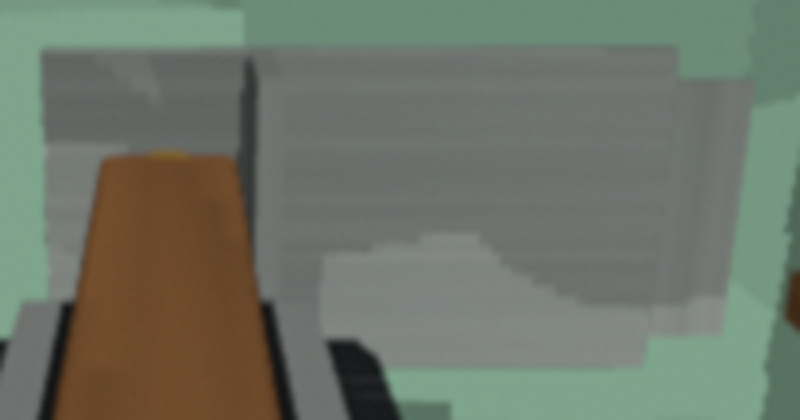

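```bash
python3 - <<'E'
from h import *
import pickle
from scipy.optimize import least_squares
F=pickle.load(open("d3.pkl","rb"));f=F["wrist"]
u=lambda p,o:(np.array(p)+.5)/4-.5+np.array(o)
M=np.array([[-.05,.06,.026],[-.05,-.06,.026],[.05,-.06,.026]])
O=np.array([u(p,(425,125)) for p in ((157,48),(75,541),(475,541))])
def W(x,M): return R.from_euler("z",x[2]).apply(M)+[x[0],x[1],0]
r=least_squares(lambda x:(proj(f,W(x,M))-O).ravel(),[.665,-.06,0]);print("tray",r.x,np.degrees(r.x[2]),r.fun.round(1))
# lifter 6dof
L=np.array([[.088,.03,.004],[.088,-.03,.004],[-.022,.03,.004],[.102,.0225,.004],[.102,-.0225,.004]])
O=np.array([u(p,(235,170)) for p in ((677,46),(643,366),(41,50),(752,80),(721,334))])
tcp=np.array(arm.state()["ee_pos"])
def WL(x): return R.from_rotvec(x[3:]).apply(L)+x[:3]
k=[0,1,2]
r=least_squares(lambda x:np.r_[(proj(f,WL(x))-O)[k].ravel(),(x[:3]-tcp-[0,0,-.066])*300,x[3:]*50],np.r_[tcp-[0,0,.066],0,0,0.])
print("lifter",r.x[:3].round(4),np.degrees(r.x[3:]).round(2),"minus tcp",(r.x[:3]-tcp).round(4),r.fun.round(1), (proj(f,WL(r.x))-O).round(1).tolist())
E
```

```text
tray [ 0.66672613 -0.05994478  0.01490386] 0.8539283258100457 [ 0.2  0.6  0.1 -0.3 -0.4 -0.4]
lifter [ 0.4491 -0.0593  0.0937] [-0.37 -0.06  1.03] minus tcp [-0.0002  0.0023 -0.0655] [ 0.2  0.4 -0.2 -0.3  0.  -0.  -0.1  0.7  0.1 -0.3 -0.   0.9] [[0.2, 0.4], [-0.2, -0.3], [0.0, -0.0], [0.4, 2.4], [0.3, -1.6]]
```

```bash
python3 -m creep '[{"travel":[0,0,-0.025],"rotation":[0,0,0],"jaw":0.015},{"travel":[0,0,-0.03],"rotation":[0,0,0],"jaw":0.015},{"travel":[0,0,-0.02],"rotation":[0,0,0],"jaw":0.015},{"travel":[0,0,-0.01],"rotation":[0,0,0],"jaw":0.015},{"travel":[0,0,-0.005],"rotation":[0,0,0],"jaw":0.015},{"travel":[0,0,0],"rotation":[0,0,0],"jaw":0.015},{"travel":[0,0,0],"rotation":[0,0,0],"jaw":0.015}]'; python3 st.py; python3 - <<'E'
from h import *
for n in ("wrist","side"):
  f=arm.grab_frame(n); cv2.imwrite(f"pics/{n}4.png",f["color"])
  if n=="side": cv2.imwrite("pics/side4c.png",cv2.resize(f["color"][140:290,210:350],None,fx=4,fy=4,interpolation=cv2.INTER_CUBIC))
E
```

```text
t: 7.45
ee_pos: [0.4498, -0.0613, 0.0695]
orientation: [0.503, -0.502, 0.497, -0.498]
contact_force: [-0.3, 0.1, -2.8]
finger_gap: 0.0228
t 7.45 p [ 0.4498 -0.0613  0.0695] gap 0.0228 F [-0.3  0.1 -2.8] M [0.04 0.05 0.02]
y [ 1.7e-03 -4.0e-04 -1.0e+00] z [0.9999 0.0105 0.0016] yaw z deg 0.6034249514064691 J [ 0.53  0.3  -0.53  2.16  0.22  0.74 -0.14]
```

View pics/wrist4.png

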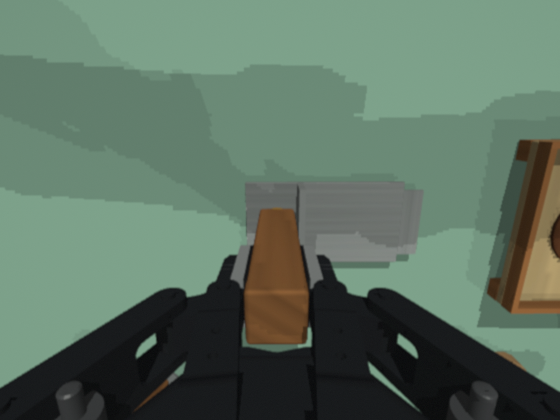

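View pics/side4c.png

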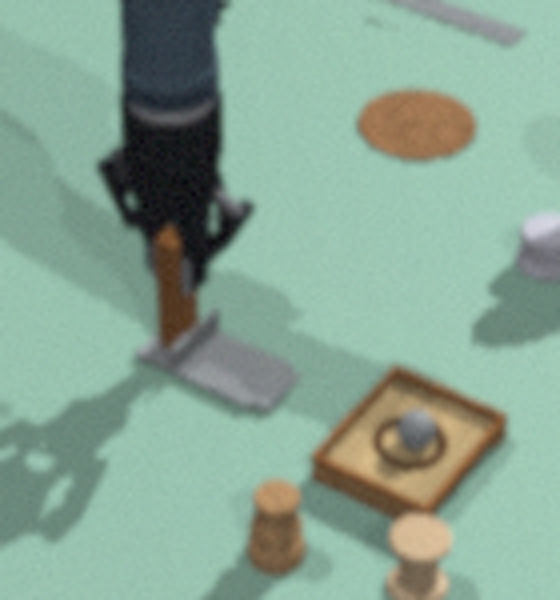

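```bash
python3 -m creep '[{"travel":[0.015,0,-0.0005],"rotation":[0,0,0],"jaw":0.015},{"travel":[0.018,0,0],"rotation":[0,0,0],"jaw":0.015},{"travel":[0.018,0,0],"rotation":[0,0,0],"jaw":0.015},{"travel":[0.018,0,0],"rotation":[0,0,0.2],"jaw":0.015},{"travel":[0.018,0,0],"rotation":[0,0,0],"jaw":0.015},{"travel":[0.018,0,0],"rotation":[0,0,0],"jaw":0.015},{"travel":[0.015,0,0],"rotation":[0,0,0],"jaw":0.015},{"travel":[0.01,0,0],"rotation":[0,0,0],"jaw":0.015},{"travel":[0.005,0,0],"rotation":[0,0,0],"jaw":0.015},{"travel":[0,0,0],"rotation":[0,0,0],"jaw":0.015}]'; python3 st.py; python3 - <<'E'
from h import *
f=arm.grab_frame("wrist"); cv2.imwrite("pics/wrist5.png",f["color"])
g=arm.grab_frame("side"); cv2.imwrite("pics/side5c.png",cv2.resize(g["color"][170:300,230:380],None,fx=4,fy=4,interpolation=cv2.INTER_CUBIC))
E
```

```text
t: 8.8
ee_pos: [0.584, -0.061, 0.0682]
orientation: [-0.503, 0.504, -0.497, 0.496]
contact_force: [-0.1, -0.6, -2.3]
finger_gap: 0.0229
t 8.8 p [ 0.584  -0.061   0.0682] gap 0.0229 F [-0.1 -0.6 -2.3] M [-0.    0.03 -0.01]
y [-4.e-04  1.e-04 -1.e+00] z [ 9.999e-01  1.420e-02 -4.000e-04] yaw z deg 0.8119979055045782 J [ 0.43  0.51 -0.48  1.85  0.31  0.85 -0.19]
```

View pics/wrist5.png

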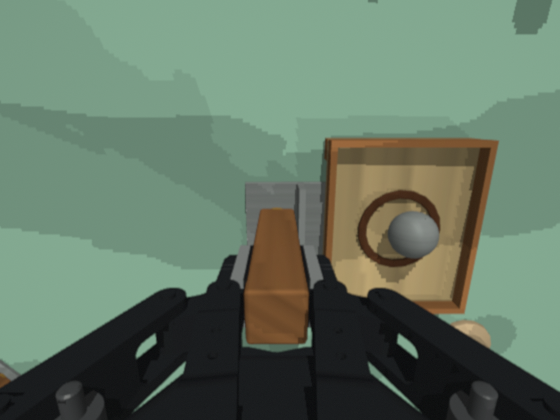

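View pics/side5c.png

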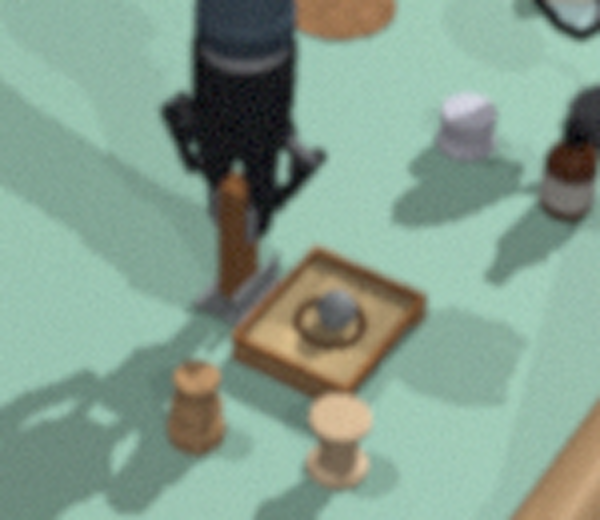

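The blade is under the tray, with no contact force. About 14 mm of blade still shows between the heel (310) and the tray's rear edge (328), so I advance slowly until it is seated.

```bash
python3 -m creep '[{"travel":[0.004,0,0],"rotation":[0,0,0],"jaw":0.015},{"travel":[0.004,0,0],"rotation":[0,0,0],"jaw":0.015},{"travel":[0.002,0,0],"rotation":[0,0,0],"jaw":0.015},{"travel":[0.001,0,0],"rotation":[0,0,0],"jaw":0.015},{"travel":[0.001,0,0],"rotation":[0,0,0],"jaw":0.015},{"travel":[0.001,0,0],"rotation":[0,0,0],"jaw":0.015},{"travel":[0.001,0,0],"rotation":[0,0,0],"jaw":0.015},{"travel":[0,0,0],"rotation":[0,0,0],"jaw":0.015}]'; python3 st.py; python3 - <<'E'
from h import *
f=arm.grab_frame("wrist"); cv2.imwrite("pics/wrist6.png",cv2.resize(f["color"][120:340,230:520],None,fx=2.5,fy=2.5,interpolation=cv2.INTER_CUBIC))
E
```

```text
t: 9.9
ee_pos: [0.5981, -0.0611, 0.0683]
orientation: [0.504, -0.503, 0.496, -0.496]
contact_force: [0.2, 0.2, -1.3]
finger_gap: 0.0229
t 9.9 p [ 0.5981 -0.0611  0.0683] gap 0.0229 F [ 0.2  0.2 -1.3] M [0.01 0.01 0.01]
y [ 1.e-04  0.e+00 -1.e+00] z [9.999e-01 1.410e-02 1.000e-04] yaw z deg 0.8076067959827031 J [ 0.42  0.53 -0.48  1.81  0.31  0.87 -0.19]
```

View pics/wrist6.png

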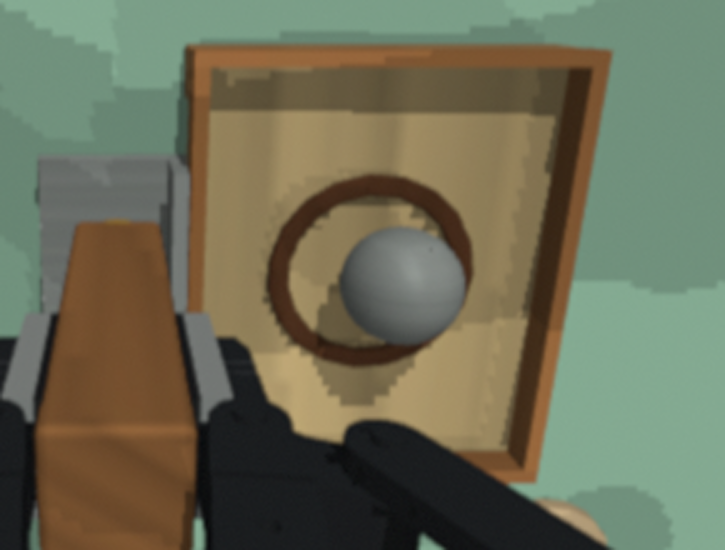

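Nearly no gap left between the heel (185) and the rim (190). I push 3 mm more, slowly, then start the lift.

```bash
python3 -m creep '[{"travel":[0.0005,0,0],"rotation":[0,0,0],"jaw":0.015},{"travel":[0.001,0,0],"rotation":[0,0,0],"jaw":0.015},{"travel":[0.001,0,0],"rotation":[0,0,0],"jaw":0.015},{"travel":[0.0005,0,0],"rotation":[0,0,0],"jaw":0.015},{"travel":[0,0,0],"rotation":[0,0,0],"jaw":0.015}]' 115; python3 st.py;  python3 -m creep '[{"travel":[0,0,0.001],"rotation":[0,0,0],"jaw":0.015},{"travel":[0,0,0.001],"rotation":[0,0,0],"jaw":0.015},{"travel":[0,0,0.001],"rotation":[0,0,0],"jaw":0.015},{"travel":[0,0,0.001],"rotation":[0,0,0],"jaw":0.015},{"travel":[0,0,0.001],"rotation":[0,0,0],"jaw":0.015},{"travel":[0,0,0.002],"rotation":[0,0,0],"jaw":0.015},{"travel":[0,0,0.002],"rotation":[0,0,0],"jaw":0.015},{"travel":[0,0,0.002],"rotation":[0,0,0],"jaw":0.015},{"travel":[0,0,0.001],"rotation":[0,0,0],"jaw":0.015},{"travel":[0,0,0],"rotation":[0,0,0],"jaw":0.015}]';python3 st.py; python3 - <<'E'
from h import *
f=arm.grab_frame("wrist"); cv2.imwrite("pics/wrist7.png",f["color"])
f=arm.grab_frame("side"); cv2.imwrite("pics/side7.png",cv2.resize(f["color"][160:300,230:380],None,fx=4,fy=4,interpolation=cv2.INTER_CUBIC))
E
```

```text
t: 10.58
ee_pos: [0.6009, -0.0611, 0.068]
orientation: [-0.504, 0.504, -0.496, 0.496]
contact_force: [-1.2, -0.6, -2.2]
finger_gap: 0.0224
t 10.57 p [ 0.6009 -0.0611  0.068 ] gap 0.0224 F [-1.2 -0.6 -2.2] M [-0.04  0.35 -0.03]
y [-2.e-04  0.e+00 -1.e+00] z [ 9.999e-01  1.420e-02 -2.000e-04] yaw z deg 0.8140414536307805 J [ 0.42  0.54 -0.48  1.81  0.31  0.87 -0.19]
t: 11.82
ee_pos: [0.6011, -0.0611, 0.0804]
orientation: [0.504, -0.503, 0.496, -0.497]
contact_force: [0.1, 0.2, -4.4]
finger_gap: 0.0226
t 11.82 p [ 0.6011 -0.0611  0.0804] gap 0.0226 F [ 0.1  0.2 -4.4] M [0.04 0.17 0.04]
y [ 3.e-04 -0.e+00 -1.e+00] z [9.999e-01 1.420e-02 3.000e-04] yaw z deg 0.8129369021898036 J [ 0.42  0.52 -0.49  1.8   0.3   0.89 -0.19]
```

View pics/wrist7.png

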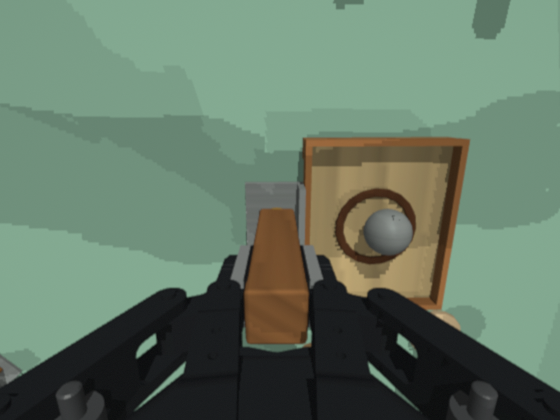

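View pics/side7.png

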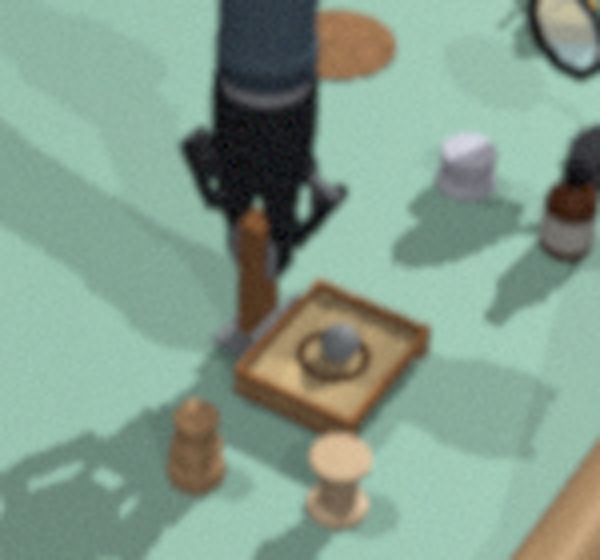

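The tray is seated and off the bench (force rose from about −2.3 to −4.4 N), ball in the ring. I continue the lift smoothly.

```bash
python3 -m creep '[{"travel":[0,0,0.004],"rotation":[0,0,0],"jaw":0.015},{"travel":[0,0,0.008],"rotation":[0,0,0],"jaw":0.015},{"travel":[0,0,0.012],"rotation":[0,0,0],"jaw":0.015},{"travel":[0,0,0.016],"rotation":[0,0,0],"jaw":0.015},{"travel":[0,0,0.02],"rotation":[0,0,0],"jaw":0.015},{"travel":[0,0,0.02],"rotation":[0,0,0],"jaw":0.015},{"travel":[0,0,0.02],"rotation":[0,0,0],"jaw":0.015},{"travel":[0,0,0.017],"rotation":[0,0,0],"jaw":0.015},{"travel":[0,0,0.012],"rotation":[0,0,0],"jaw":0.015},{"travel":[0,0,0.006],"rotation":[0,0,0],"jaw":0.015}]'; python3 -m creep '[{"travel":[0,0,0.002],"rotation":[0,0,0],"jaw":0.015},{"travel":[0,0,0],"rotation":[0,0,0],"jaw":0.015}]';python3 st.py; python3 - <<'E'
from h import *
f=arm.grab_frame("wrist"); cv2.imwrite("pics/wrist8.png",f["color"])
f=arm.grab_frame("side"); cv2.imwrite("pics/side8.png",cv2.resize(f["color"][120:300,210:390],None,fx=3.3,fy=3.3,interpolation=cv2.INTER_CUBIC))
E
```

```text
t: 13.18
ee_pos: [0.6013, -0.0611, 0.2162]
orientation: [0.504, -0.503, 0.496, -0.497]
contact_force: [0.4, -1.0, -4.9]
finger_gap: 0.0225
t: 13.42
ee_pos: [0.6006, -0.0611, 0.2166]
orientation: [-0.503, 0.504, -0.497, 0.496]
contact_force: [0.3, -1.0, -5.2]
finger_gap: 0.0227
t 13.43 p [ 0.6006 -0.0611  0.2166] gap 0.0227 F [ 0.3 -1.  -5.2] M [-0.01  0.26  0.03]
y [-1.3e-03  1.0e-04 -1.0e+00] z [ 0.9999  0.0142 -0.0013] yaw z deg 0.8133371094817264 J [ 0.47  0.36 -0.54  1.7   0.2   1.13 -0.11]
```

View pics/wrist8.png

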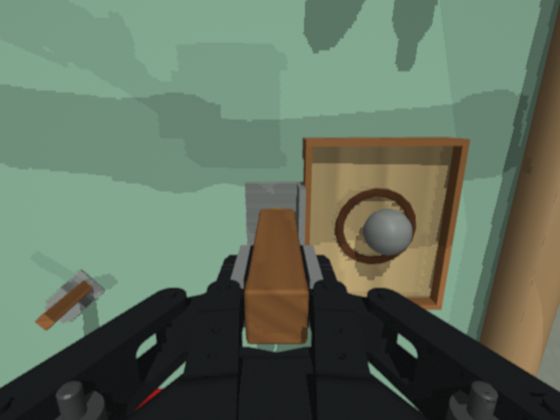

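View pics/side8.png

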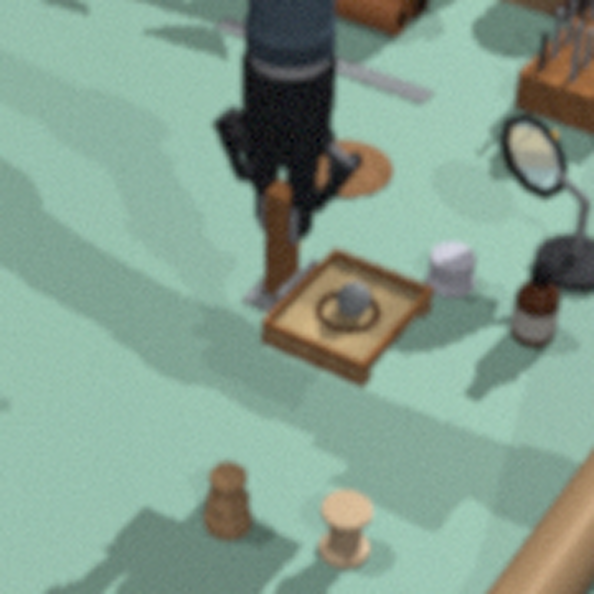

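Everything is level: the ball sits in its ring (388,232), and the tray, slicker and spool are clear of each other. Now I carry it diagonally toward the mat with a gentle ramp.

```bash
python3 -m creep '[{"travel":[-0.0026,0.0043,0],"rotation":[0,0,0],"jaw":0.015},{"travel":[-0.0052,0.0085,0],"rotation":[0,0,0],"jaw":0.015},{"travel":[-0.0078,0.0128,0],"rotation":[0,0,0],"jaw":0.015},{"travel":[-0.0104,0.0171,0],"rotation":[0,0,0],"jaw":0.015},{"travel":[-0.0104,0.0171,0],"rotation":[0,0,0],"jaw":0.015},{"travel":[-0.0104,0.0171,0],"rotation":[0,0,0],"jaw":0.015},{"travel":[-0.0104,0.0171,0],"rotation":[0,0,0],"jaw":0.015},{"travel":[-0.0104,0.0171,0],"rotation":[0,0,0],"jaw":0.015},{"travel":[-0.0078,0.0128,0],"rotation":[0,0,0],"jaw":0.015},{"travel":[-0.0052,0.0085,0],"rotation":[0,0,0],"jaw":0.015}]'; python3 st.py;python3 - <<'E'
from h import *
f=arm.grab_frame("wrist"); cv2.imwrite("pics/wrist9.png",f["color"])
E
```

```text
t: 14.78
ee_pos: [0.5199, 0.0724, 0.2174]
orientation: [0.504, -0.504, 0.496, -0.496]
contact_force: [1.0, -0.4, -3.6]
finger_gap: 0.0229
t 14.78 p [0.5199 0.0724 0.2174] gap 0.0229 F [ 1.  -0.4 -3.6] M [-0.05  0.26 -0.02]
y [ 2.e-04 -0.e+00 -1.e+00] z [9.999e-01 1.510e-02 2.000e-04] yaw z deg 0.8644513399871138 J [ 0.35  0.22 -0.63  1.89  0.14  1.08 -0.32]
```

View pics/wrist9.png

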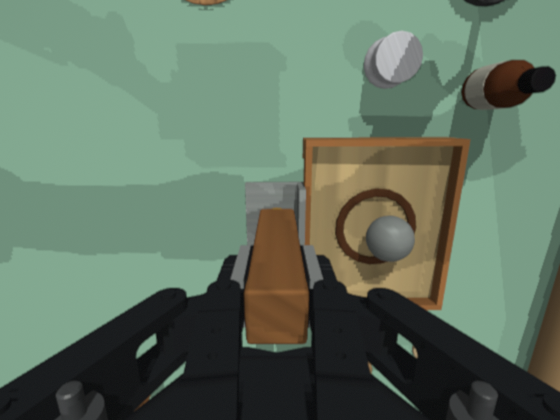

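```bash
python3 -m creep '[{"travel":[-0.0026,0.0043,0],"rotation":[0,0,0],"jaw":0.015},{"travel":[-0.0052,0.0085,0],"rotation":[0,0,0],"jaw":0.015},{"travel":[-0.0078,0.0128,0],"rotation":[0,0,0],"jaw":0.015},{"travel":[-0.0104,0.0171,0],"rotation":[0,0,0],"jaw":0.015},{"travel":[-0.0104,0.0171,0],"rotation":[0,0,0],"jaw":0.015},{"travel":[-0.0104,0.0171,0],"rotation":[0,0,0],"jaw":0.015},{"travel":[-0.0104,0.0171,0],"rotation":[0,0,0],"jaw":0.015},{"travel":[-0.0104,0.0171,0],"rotation":[0,0,0],"jaw":0.015},{"travel":[-0.0104,0.0171,0],"rotation":[0,0,0],"jaw":0.015},{"travel":[-0.0104,0.0171,0],"rotation":[0,0,0],"jaw":0.015}]'; python3 -m creep '[{"travel":[-0.0104,0.0171,0],"rotation":[0,0,0],"jaw":0.015},{"travel":[-0.0104,0.0171,0],"rotation":[0,0,0],"jaw":0.015},{"travel":[-0.0104,0.0171,0],"rotation":[0,0,0],"jaw":0.015},{"travel":[-0.0078,0.0128,0],"rotation":[0,0,0],"jaw":0.015},{"travel":[-0.0065,0.0105,0],"rotation":[0,0,0],"jaw":0.015},{"travel":[-0.0045,0.0075,0],"rotation":[0,0,0],"jaw":0.015},{"travel":[-0.003,0.005,0],"rotation":[0,0,0],"jaw":0.015},{"travel":[-0.002,0.003,0],"rotation":[0,0,0],"jaw":0.015},{"travel":[0,0,0],"rotation":[0,0,0],"jaw":0.015},{"travel":[0,0,0],"rotation":[0,0,0],"jaw":0.015}]';python3 st.py;python3 - <<'E'
from h import *
for n in ("wrist","side","top"):
  f=arm.grab_frame(n); cv2.imwrite(f"pics/{n}10.png",f["color"])
E
```

```text
t: 16.08
ee_pos: [0.4312, 0.2179, 0.2174]
orientation: [0.504, -0.504, 0.496, -0.496]
contact_force: [0.1, 0.4, -5.0]
finger_gap: 0.0232
t: 17.32
ee_pos: [0.3773, 0.3062, 0.2172]
orientation: [-0.503, 0.503, -0.497, 0.497]
contact_force: [1.0, 0.2, -4.8]
finger_gap: 0.0229
t 17.32 p [0.3773 0.3062 0.2172] gap 0.0229 F [ 1.   0.2 -4.8] M [-0.04  0.18  0.03]
y [ 0.e+00 -4.e-04 -1.e+00] z [0.9999 0.0133 0.    ] yaw z deg 0.76321255125611 J [ 0.02  0.16 -0.84  1.96  0.14  1.07 -0.87]
```

View pics/wrist10.png

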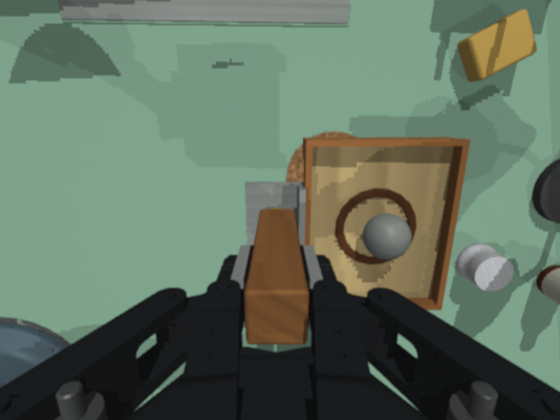

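View pics/side10.png

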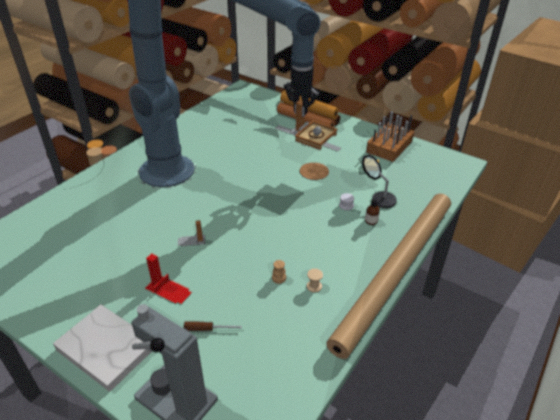

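View pics/top10.png

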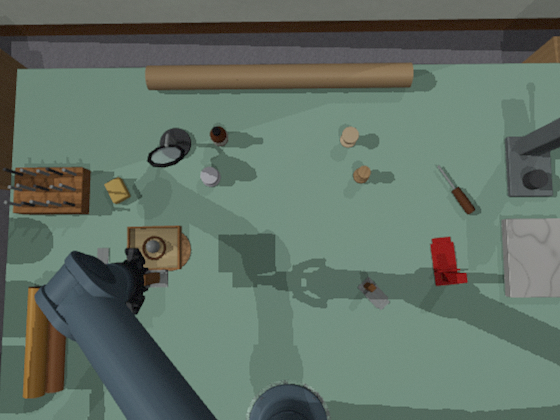

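The tray sits over the mat: side view tray (316,135) above the mat (314,171), ball in its ring. I measure the offset and level.

```bash
python3 - <<'E'
import cv2
c=cv2.imread("pics/top10.png");cv2.imwrite("pics/t10c.png",cv2.resize(c[215:285,110:210],None,fx=8,fy=8,interpolation=cv2.INTER_CUBIC))
c=cv2.imread("pics/side10.png");cv2.imwrite("pics/s10c.png",cv2.resize(c[85:185,265:365],None,fx=6,fy=6,interpolation=cv2.INTER_CUBIC))
E
```

```text
(no output)
```

View pics/t10c.png

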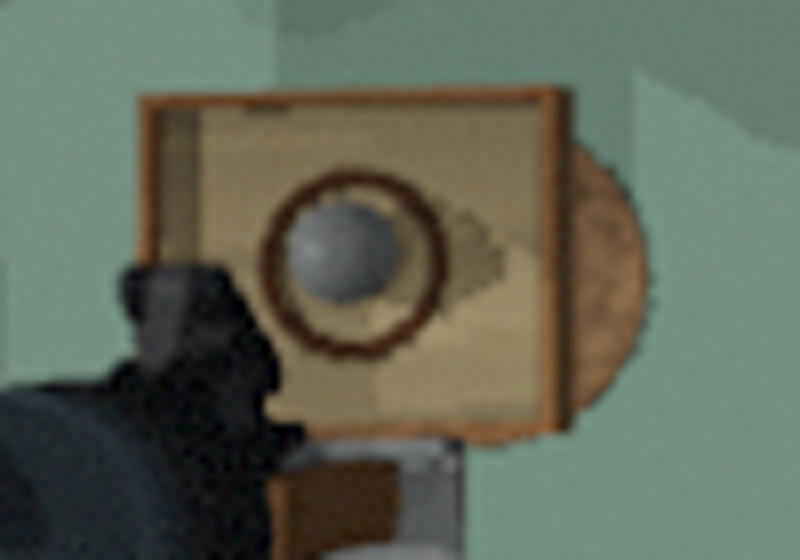

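View pics/s10c.png

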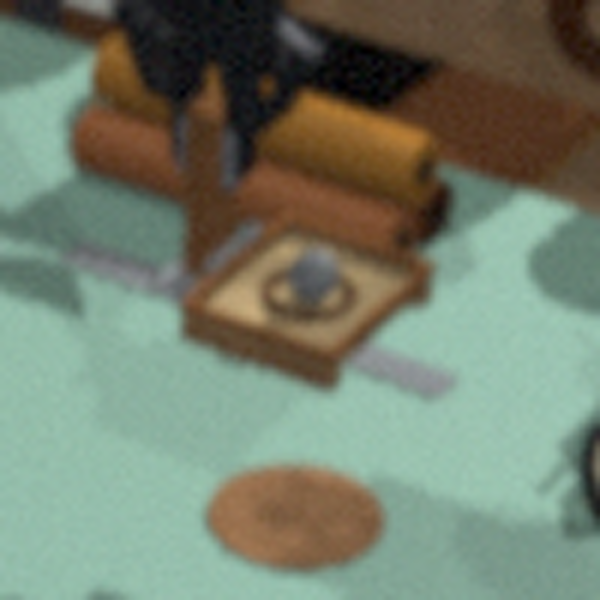

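```bash
python3 - <<'E'
from h import *
from scipy.optimize import least_squares
F={n:arm.grab_frame(n) for n in ("top","side")}
t=lambda p:(np.array(p)+.5)/8-.5+[110,215]
s=lambda p:(np.array(p)+.5)/6-.5+[265,85]
for m in ([295,516],): print("mat side",onz(F["side"],s(m),.003))
print("ring tri",tri([F["top"],F["side"]],[t((355,262)),s((309,291))]), "ring top @z .163",onz(F["top"],t((355,262)),.163))
M=np.array([[.05,.06,.026],[.05,-.06,.026],[-.05,-.06,.026],[-.05,.06,.026],[0,0,.0175]])
obs=[("top",0,t((141,97))),("top",1,t((558,90))),("top",2,t((556,432))),("top",4,t((355,262))),
("side",0,s((430,262))),("side",1,s((338,358))),("side",2,s((188,307))),("side",4,s((309,291)))]
def res(x):
    W=R.from_rotvec(x[3:]).apply(M)+x[:3]
    return np.concatenate([proj(F[n],W[i])[0]-p for n,i,p in obs])
r=least_squares(res,[.44,.31,.145,0,0,0],loss="soft_l1");print(r.x[:3].round(4),np.degrees(r.x[3:]).round(2));print(res(r.x).reshape(-1,2).round(1).tolist())
E
python3 st.py
```

```text
mat side [0.44575244 0.30871308 0.003     ]
ring tri [0.4454934  0.30668326 0.1636041 ] ring top @z .163 [0.44438768 0.30595989 0.163     ]
[0.4441 0.3077 0.1424] [1.38 0.38 1.47]
[[-0.6, -0.4], [-0.4, -1.1], [0.1, -0.1], [-0.2, 0.1], [0.2, 0.0], [-1.5, 0.2], [-1.8, -0.3], [-0.7, 0.8]]
t 17.57 p [0.3771 0.3065 0.2173] gap 0.0232 F [-0.2 -0.8 -5.1] M [ 0.06  0.18 -0.06]
y [-0.e+00 -1.e-04 -1.e+00] z [ 0.9999  0.0137 -0.    ] yaw z deg 0.7850846292036221 J [ 0.02  0.16 -0.84  1.96  0.14  1.07 -0.87]
```

The tray is within 2–3 mm of the mat centre and level within measurement noise (about 1°). I make one small trim and settle.

```bash
python3 -m creep '[{"travel":[-0.0005,0.001,0.001],"rotation":[0,0,0],"jaw":0.015},{"travel":[-0.0005,0.001,0.001],"rotation":[0,0,0],"jaw":0.015},{"travel":[0,0,0.001],"rotation":[0,0,0],"jaw":0.015},{"travel":[0,0,0],"rotation":[0,0,0],"jaw":0.015},{"travel":[0,0,0],"rotation":[0,0,0],"jaw":0.015},{"travel":[0,0,0],"rotation":[0,0,0],"jaw":0.015},{"travel":[0,0,0],"rotation":[0,0,0],"jaw":0.015},{"travel":[0,0,0],"rotation":[0,0,0],"jaw":0.015},{"travel":[0,0,0],"rotation":[0,0,0],"jaw":0.015},{"travel":[0,0,0],"rotation":[0,0,0],"jaw":0.015}]';python3 st.py;python3 - <<'E'
from h import *
print(np.round(arm.state()["joint_velocities"],4))
f=arm.grab_frame("wrist");cv2.imwrite("pics/w11.png",f["color"])
E
```

```text
t: 18.82
ee_pos: [0.376, 0.3087, 0.2203]
orientation: [0.504, -0.504, 0.496, -0.496]
contact_force: [-0.5, 0.4, -4.4]
finger_gap: 0.0229
t 18.82 p [0.376  0.3087 0.2203] gap 0.0229 F [-0.5  0.4 -4.4] M [ 0.04  0.23 -0.02]
y [-0.  0. -1.] z [ 0.9999  0.0141 -0.    ] yaw z deg 0.8082030599316115 J [ 0.02  0.16 -0.84  1.96  0.13  1.08 -0.87]
[-0.0001 -0.0007 -0.     -0.0006 -0.0032 -0.0015 -0.0072]
```

View pics/w11.png

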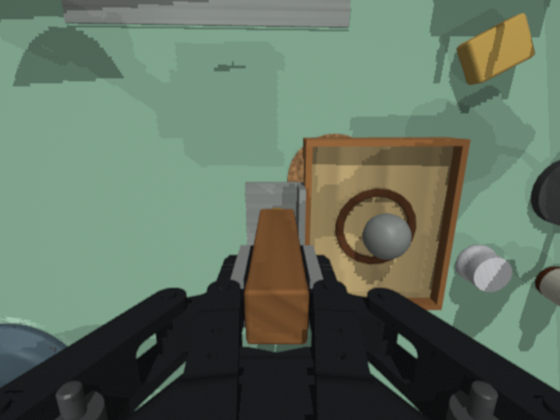

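The ball is in the ring (387,236), the tray is against the heel, and everything is still. I hand the job in.

```bash
python3 -c "
from cell import arm
print(arm.job_done())"
```

```text
the job is handed in; nothing more can be done
None
```

The job is handed in at about 19 s of the 58 s allowed. The tray is held on the lifter over the cork mat, with the ball still in its pocket.

I took the large grey lifter by its grip, not the red one or the small grey one. I slid its blade under the tray up to the heel stop, lifted, carried it diagonally to the mat and stopped there.

- **Position:** the last fit put the tray 2–3 mm from the mat's centre. I then trimmed by 1 mm in x, 2 mm in y and 3 mm up, and did not refit afterwards. The tray's underside should now be about 14.5 cm above the mat and its floor about 16 cm.
- **Stillness and ball:** after the trim the arm was still, with the tool vertical. The wrist picture showed the ball in its ring and the tray against the heel.
- **Level:** the camera fit gave a tilt of about 1.4°, while the tool read vertical. I take the difference as pixel noise.
- **Mat centre:** the top and side views disagreed by about 4 mm in x, so I aimed between them.
- **Bystanders:** the slicker, spool, tin, dye bottle, wax and awl looked unmoved in the pictures. No contact force beyond the load showed in the readings after the moves.

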